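# Rack a circuit board and spray it with cleaner

### The arm

A 6-joint arm with a two-finger parallel gripper is mounted at the origin on the work surface. World frame = base frame: x ahead of the robot, y to its left, z up, the work surface at z = 0. Lengths are in mm, angles in degrees, forces in N, time in s.
With the tool pointing down it reaches from about 350 to 850 mm from the base axis. Payload 8.1 kg.
Tool frame: the origin (TCP) lies on the centre line of the jaws, within the pads' length; the fingertips stand 19 mm ahead of it and the grasp point (between the pads) is the TCP (r.tip_reach is the z of the fingertips in the tool frame, in mm); z points along the fingers, y is the line along which they close (so a half turn about z gives the same grasp; the last joint's range is limited). The gripper opens to 85 mm and grips with 20 to 120 N. Pads are 22 mm wide; open, the fingers measure 114 mm over their backs; the gripper's body (76 mm by 85 mm) begins 54 mm behind the grasp point. The pads swing forward as they close: fully open they stand 13 mm farther back than shut.
Start: joints at [62.086, 7.471, 85.268, -0, 87.261, -4.893], TCP at [234.625, 552.229, 250.292] pointing down, gripper open.
Joint ranges: [-169.43, 169.43], [-51.17, 129.36], [1.28, 143.12], [-76.62, 256.62], [0, 156.53], [-152.29, 152.29]. Speed limits (degrees/s): [136.94, 136.94, 159.86, 180, 180, 180].

### API

Orientations are given as [roll, pitch, yaw] about the fixed x, y, z axes, in that order (R = Rz(yaw) Ry(pitch) Rx(roll)).
In Python, from bench import r gives the robot as it stands. The module is installed in compiled form; this text tells all that it offers.
- The arm moves only by the shell command python3 -m handwheel 'ROWS' [FORCE]. ROWS is JSON, a list of rows, each a list of 7 numbers: the shift along the tool's x, y, z in m, then the turn, a rotation vector about the tool's x, y, z in degrees, then the finger opening in m, from 0 to 0.0854. In form: [[tx, ty, tz, ax, ay, az, claw], ...]. A call has 1 to 8 rows; each row shifts and turns the commanded pose from where the row before left it, along the tool's axes as they then stand; what a row does not reach is not made up. A row lasts 1/12 s, in which the tool goes at most 41.7 mm and 7.16 degrees, less where a joint would pass 70% of its speed; a pose out of reach is approached as far as the arm can. A call with a gripper value outside its range is refused whole. The fingers move at their own pace and stop on an object; FORCE is the grip in N (left out, the last holds). Time passes only in rows, so rows that do not move let the fingers close. It gives the time, the measured TCP pose, the force, the opening and the grip force at its end, in the units of the state.
- r.sense(): the state, without advancing time (a new reading comes with each control period).
- r.snapshot(name): name is "scene" or "top" or "wrist"; returns (picture, depth): 420x560x3 uint8, blue, green, red; 420x560 float32, mm along the optical axis (not along the pixel's ray), 0 where there is no reading.
- r.calibration(name): a dict with "vfov" (degrees; the focal length in pixels is half the picture's height over the tangent of half this angle, whatever the lens; pixels are square), "cx", "cy" (the principal point, pixels), "dist" ([k1, k2, p1, p2, k3] as OpenCV has them; the pictures are not rectified), "rvec" (rotation vector, rad) and "tvec" (3), from world to camera coordinates, as OpenCV has them; the wrist camera has in their place "tool_from_camera" (4x4, takes a point from camera to tool coordinates, whose origin is the TCP and whose axes are the flange's). Camera axes: x right, y down, z forward; pixel columns grow to the right and rows downward; lengths in mm; the calibration is good to about 2 mm. A picture is of the moment at which its call begins: read the wrist's pose just before it. calibration takes no time and is no camera call.
- r.hand_in(): hands the job in; it is judged then, once.
The state is a dict: "time": time; "joint_pos": joint angles; "qd": joint speeds; "joint_efforts": joint torques, N m; "tool_pos": TCP position; "tcp_rot": TCP orientation; "ft_force": force on the tool from outside, world axes, zero at the start; "wrist_torque": the same for the moment, N m; "finger_gap": finger opening in mm; "grip_force": force on a finger pad.
Only numpy, scipy, OpenCV 4.12 (cv2) and the standard library are available. Lean on these libraries where they do the work, as an engineer would, in place of code of your own. Each camera call takes 0.05 s, during which the arm holds its last target. There are 200 camera calls.

### The job

Take the circuit board with the tall finned heat sink and set it down, without dropping it, on the sloped two-rail rest beside the cleaner canister: heat sink up, black connector strip at the uphill end, lying flat and centred across both rails, its lower edge up against the two lips. Once it lies there and you have let go of it, press the canister's nozzle cap fully down, keep it down for about half a second, and let it spring right back up. The cap must not be pressed before the board is on the rest, and the other things on the bench stay where they are.

Things in the scene. Friction and masses are not known exactly. Their poses are not given: they have to be found in the camera images.
- board: green circuit board, 150 x 110 x 4 mm, about 0.25 kg, lying flat, loose. Origin: centre of its underside; x along its 150 mm side towards the black connector strip, z up. An aluminium finned heat sink stands at its middle, 60 mm (x) by 36 mm (y), top 38 mm above the underside; grasp it across y: the board is clear on both y sides of it
- connector (a point): point on the board's connector strip (strip 12 x 84 mm, top 16 mm above the underside): 64 mm along +x from the board's origin, 16 mm up
- sink_top (a point): centre of the top face of the board's heat sink, 38 mm above the board's origin
- cradle: sloped rest: two fixed aluminium rails 12 mm wide, 165 mm long, centres 70 mm apart, sloping 0.35 rad, over a black tray 200 x 130 mm; a lip at each low end stands 12 mm above the rail. Frame tilted with the rails: x uphill, y across, z square to them. Origin on the plane of the rail tops, midway between, 75 mm uphill of the lips, 62 mm above the table: a well-set board's frame coincides with it
- canister: fixed aluminium cleaner canister, 66 mm diameter (foot 84 mm), 164 mm tall without its cap, standing on the table 140 to 165 mm to the +y side of the rest. Origin: centre of its underside, z up
- cap (a joint): the canister's white nozzle cap, a sprung puck 42 mm in diameter and 22 mm tall with a short spout that points towards the rest; value is how far it is pressed down: 0 up, 0.008 m fully down; about 3 N to start, 9 N fully down
- cap_top (a point): centre of the top face of the nozzle cap, 196 mm above the table when up; moves with the cap
- coil_board: bystander: loose green board of the same size with round coils and no heat sink (tallest part 18 mm). Origin: centre of its underside
- spool: bystander: loose steel spool of solder, 60 mm diameter, 46 mm tall, upright. Origin: centre of its underside
- jar: bystander: loose amber glass jar with black lid, 60 mm diameter, 85 mm tall. Origin: centre of its underside
- brush: bystander: loose wooden-handled brush, 170 mm long, lying near the robot. Origin: under its middle
- driver: bystander: loose black-handled screwdriver, 190 mm long, lying at the far right. Origin: under its middle
Mind the look-alikes: they are no part of the job. What is shaped like the board but brown or purple is not meant.

How it is judged (in metres and radians):
On the way, in this order (a step that is already met when the one before it is completed fails the run):
1. the board lies seated on the rest, let go and still (x of board in the frame of cradle between -0.004 and 0.008 m and y of board in the frame of cradle between -0.015 and 0.015 m and z of board in the frame of cradle between -0.004 and 0.004 m and angle between the z axis of board and the z axis of cradle, either way round below 0.07 rad and angle between the x axis of board and the x axis of cradle, either way round below 0.1 rad and x of connector in the frame of cradle above 0.03 m and z of sink_top in the frame of cradle above 0.02 m and contact force between the fingers and board below 0.1 N and linear speed of board below 0.02 m/s), for 0.2 s.
2. the nozzle cap is pressed fully down (6.5 mm or more of its 8 mm) for 0.3 s (value of joint cap above 0.0065 m), for 0.3 s.
At the end, for the whole second after the job is handed in: The board lies still and flat on both rails, heat sink up, connector strip uphill, its lower edge within 8 mm of the lips, centred across the rails to 15 mm and square to 0.1 rad, and the nozzle cap has sprung back up to within 1.5 mm (x of board in the frame of cradle between -0.004 and 0.008 m and y of board in the frame of cradle between -0.015 and 0.015 m and z of board in the frame of cradle between -0.004 and 0.004 m and angle between the z axis of board and the z axis of cradle, either way round below 0.07 rad and angle between the x axis of board and the x axis of cradle, either way round below 0.1 rad and x of connector in the frame of cradle above 0.03 m and z of sink_top in the frame of cradle above 0.02 m and linear speed of board below 0.02 m/s and value of joint cap below 0.0015 m); the robot touches nothing.
It fails at once if the cap is pressed by more than 3 mm while the board is not on the rest (value of joint cap above 0.003 m and distance between board and cradle above 0.03 m).
It fails at once if the board is dropped (moves faster than 0.5 m/s, out of the fingers) (linear speed of board above 0.5 m/s and contact force between the fingers and board below 0.1 N).
It fails at once if another loose thing on the bench is moved by more than 30 mm (distance of any of coil_board, spool, jar, brush, driver from where it was at the start of the episode above 0.03 m).
It also fails if it takes over 46 s, if anything falls off the work surface, if the arm or the gripper's body presses on something with over 40 N, if the wrist force passes 120 N, or if a joint passes its speed limit or range.

## Working session

There is one attempt and no reset: what is moved stays moved. The work goes in short steps, Python scripts to look and compute and a shell command to move; the robot and the scene stay as the last step left them, time stands still between calls to the robot, and variables do not carry over. Pictures are saved under pics/ and viewed, at most 10 in all, crops included, and the job is handed in when it is done.

```bash
mkdir -p pics
cat > h.py <<'E'
import numpy as np, cv2
from bench import r
from scipy.spatial.transform import Rotation as R
def K(c): 
    f=210/np.tan(np.radians(c["vfov"])/2); return np.array([[f,0,c["cx"]],[0,f,c["cy"]],[0,0,1.]])
def T_wc(name,s=None):
    c=r.calibration(name); T=np.eye(4)
    if name=="wrist":
        s=s or r.sense(); T[:3,:3]=R.from_euler('xyz',s["tcp_rot"],degrees=True).as_matrix(); T[:3,3]=s["tool_pos"]
        return T@np.array(c["tool_from_camera"])
    M=R.from_rotvec(np.ravel(c["rvec"])).as_matrix(); T[:3,:3]=M.T; T[:3,3]=-M.T@np.ravel(c["tvec"]); return T
def ray(name,px,T):
    c=r.calibration(name); p=cv2.undistortPoints(np.array(px,float).reshape(-1,1,2),K(c),np.array(c["dist"],float)).reshape(-1,2)
    d=np.c_[p,np.ones(len(p))]@T[:3,:3].T; return T[:3,3],d
def plane(name,px,T,z):
    o,d=ray(name,px,T); return o+d*((z-o[2])/d[:,2])[:,None]
def depthpts(name,depth,T):
    v,u=np.mgrid[0:420,0:560]; o,d=ray(name,np.c_[u.ravel(),v.ravel()],T)
    return (o+d*depth.ravel()[:,None]).reshape(420,560,3)
def tri(o1,d1,o2,d2):
    A=np.c_[d1,-d2]; t=np.linalg.lstsq(A,o2-o1,rcond=None)[0]; a=o1+d1*t[0];b=o2+d2*t[1]; return (a+b)/2,np.linalg.norm(a-b)
E
python3 - <<'E'
from h import *
print(r.sense())
for n in("scene","top","wrist"):
    T=T_wc(n); p,d=r.snapshot(n); cv2.imwrite(f"pics/{n}0.png",p); np.savez(f"{n}0.npz",p=p,d=d,T=T)
    print(n,T[:3,3].round(),T[:3,2].round(2),(d>0).mean(),d[d>0].min(),d.max())
E
```

```text
{'time': 0.0, 'joint_pos': array([ 6.20871471e+01,  7.51581780e+00,  8.53285710e+01, -8.71724264e-04,
        8.72621802e+01, -4.89168987e+00]), 'qd': array([-0.00134966, -0.10012687,  0.00797212,  0.00379255, -0.08691795,
       -0.00092073]), 'joint_efforts': array([ 1.04543757e-03, -5.69375432e+01, -5.00574911e+01, -1.07740232e-04,
        1.40252011e-02,  4.24634050e-05]), 'tool_pos': array([234.37244649, 551.77306528, 249.24379491]), 'tcp_rot': array([-1.79893745e+02, -8.21991602e-03,  1.56978872e+02]), 'ft_force': array([-0.18780688, -0.11460818,  0.7016237 ]), 'wrist_torque': array([ 0.02935878,  0.0131928 , -0.02963077]), 'grip_force': 0.0, 'finger_gap': 85.25330526159208}
scene [1349. -632.  804.] [-0.69  0.46 -0.56] 0.9959736394557823 785.06903 3750.1475
top [ 374.  -73. 1443.] [ 0.1  -0.01 -1.  ] 0.996343537414966 730.77435 2328.6838
wrist [170. 580. 373.] [ 0.25 -0.11 -0.96] 0.9958460884353741 50.642025 1145.8575
```

View pics/top0.png

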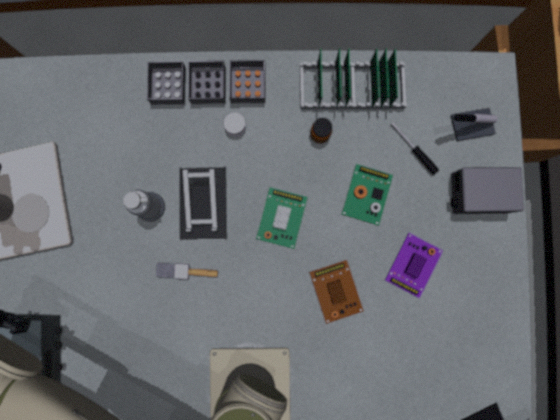

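View pics/scene0.png

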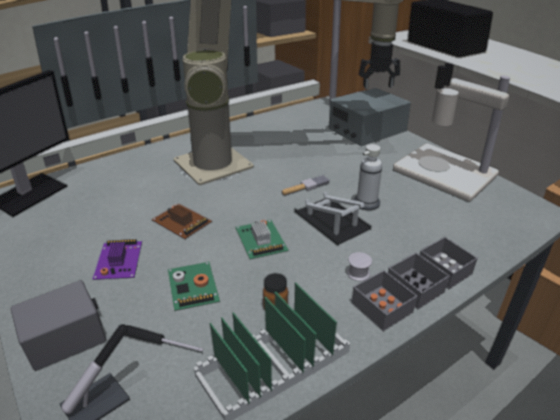

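The top view shows the target board at about (282,217), with its connector strip towards +x at about (288,196). The rest is at (203,203), the canister cap at (135,202) and the coil board at (368,195). In the scene view they are at (261,237), (335,215), (371,180) and (193,285).

Run:
```python
from h import *
t=np.load("top0.npz"); s=np.load("scene0.npz")
a=cv2.resize(t["p"][150:260,110:320],None,fx=3.6,fy=3.6,interpolation=2); b=cv2.resize(s["p"][140:260,220:400],None,fx=3.3,fy=3.3,interpolation=2)
w=np.zeros((600,800,3),np.uint8); w[:297,:566]=cv2.resize(a,(566,297)); b=cv2.resize(b,(450,300)); w[300:600,:450]=b; cv2.imwrite("pics/crop1.png",w)
P=depthpts("top",t["d"],t["T"]); S=depthpts("scene",s["d"],s["T"])
print("table z",np.median(P[240:260,240:260,2]),np.median(S[250:258,300:330,2]))
def blob(m,lo,P):
    n,l,st,c=cv2.connectedComponentsWithStats(m.astype(np.uint8))
    return [(i,st[i],c[i]) for i in range(1,n) if st[i,4]>lo],l
for nm,im,PP,T in(("top",t["p"],P,t["T"]),("scene",s["p"],S,s["T"])):
    h=cv2.cvtColor(im,cv2.COLOR_BGR2HSV)
    g=cv2.morphologyEx(cv2.inRange(h,(60,90,40),(90,255,255)),cv2.MORPH_CLOSE,np.ones((7,7)))
    for i,st,c in blob(g>0,400,PP)[0]: print(nm,"green",st,c.round(1),plane(nm,[c],T,4)[0].round(1))
# grid of depth in the top view
reg=P[150:260,110:320].reshape(-1,3)
for nm,lo,hi,bx in(("sink",28,48,(255,310,190,240)),("cap",185,205,(115,170,180,225)),("conn",12,22,(260,312,180,205))):
    q=P[bx[2]:bx[3],bx[0]:bx[1]].reshape(-1,3); q=q[(q[:,2]>lo)&(q[:,2]<hi)]; print(nm,len(q),q.mean(0).round(1),q.min(0).round(1),q.max(0).round(1))
    q=S.reshape(-1,3)
    q=q[(q[:,2]>lo)&(q[:,2]<hi)]
print("cradle z map"); Z=P[160:244:5,178:230:3,2].round().astype(int); print(Z)
```

```text
table z -0.7146871459411841 1.3288720494889503
top green [375  49  22  49 795] [386.2  76.8] [ 869.1 -401.9    4. ]
top green [ 343  165   49   59 1492] [366.2 195.7] [ 523.3 -331.6    4. ]
top green [ 258  188   49   59 1524] [280.8 219.6] [459.3 -91.3   4. ]
scene green [169 264  50  46 997] [192.7 284.8] [ 532.1 -333.5    4. ]
scene green [ 266  292   69   75 1958] [299.4 331.7] [ 801. -204.    4.]
scene green [ 212  316   58   82 1009] [247.4 354.7] [ 790.7 -332.1    4. ]
sink 151 [466.8 -93.9  37.2] [ 434.3 -116.2   28. ] [497.4 -69.5  44.3]
cap 260 [500.  270.8 194. ] [480.1 234.7 185. ] [519.9 293.8 202.3]
conn 122 [ 526.9 -110.4   15.9] [ 512.5 -150.7   12.1] [543.5 -70.4  21.8]
cradle z map
[[ 0 -2 -8  1 -6 -5  0  1 -3 -1  2 -2 -5  1 -5 -4 -1 -2]
 [ 0 -7  0  1  4  2  4  2 -2 -3  4 -5  4 -2  3  0 -6 -2]
 [-3  7 89 89  0  3 10  2  9  6  4 88  4  4  1  0 -2 -4]
 [ 2 10 85 87 82 80 75 81 83 80 77 87 77  2  4  8 -2 -2]
 [ 3  7 84 78 37 11  2  9  6  5  7 84 80  8  5  8 -2 -2]
 [ 4 11 73 81 -2  4  2  4  7  3  5 78 74 10  4  5  3  1]
 [-3  9 72 66  1  3  3 10 11  5  8 73 69  2  6  6  0 -2]
 [-2  8 68 66  6  6  2  4  7 10  6 66 65  2  7  6  3 -3]
 [-2 12  6 60 -2  4 11 11  5  8 -1 57 63  5  5  5  6 -3]
 [-3 17  3 59  5  8  4  6  5  1  4 57 58  4  7  3  7  1]
 [-2 10  8 53 42  6  3  5  8  1  7  5 51  6  6  3  1  3]
 [-2  7  8 50 44  7  5  6  4  7  8  7 46  1 10  8 13  1]
 [-3 11  9 47 46 39 28 39 37 38 37 40 38 11  8  4 18  0]
 [-6 11  5 39 35  5  9  2  4  4 -1  4 40  9 12  7 13  0]
 [-2  9  9 46 46  7  3  5  8  8  8  5 42  8  1  6 16  1]
 [-2 16  1  1  8  2  5  9  5  5  5  9  8  5 -2  5 12 -4]
 [-1  5 -1  4  4  4  0  1 -1  1 -4  1  3  1  0 -2  3 -4]]
```

View pics/crop1.png

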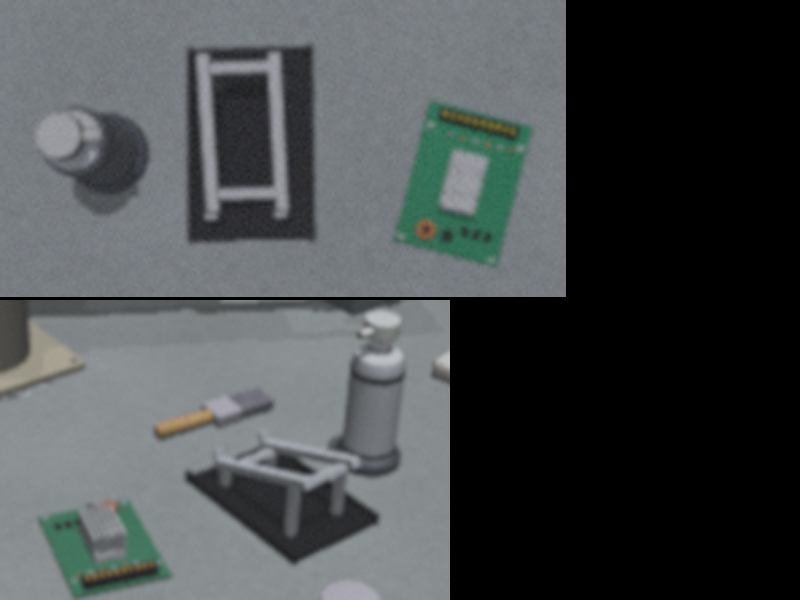

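The uphill end of the rest faces +x (rail tops at about 90 mm at the far end, about 40 mm near the lips). The board's connector also faces +x, so it needs only a small turn. Next I move to a wrist view over the rest.

```bash
python3 -m handwheel '[[-0.0326,-0.0243,-0.0017,0,0,0,0.085],[-0.0326,-0.0243,-0.0017,0,0,0,0.085],[-0.0326,-0.0243,-0.0017,0,0,0,0.085],[-0.0326,-0.0243,-0.0017,0,0,0,0.085],[-0.0326,-0.0243,-0.0017,0,0,0,0.085],[-0.0326,-0.0243,-0.0017,0,0,0,0.085],[-0.0326,-0.0243,-0.0017,0,0,0,0.085],[-0.0326,-0.0243,-0.0017,0,0,0,0.085]]' && python3 -m handwheel '[[-0.0326,-0.0243,-0.0017,0,0,0,0.085],[-0.0326,-0.0243,-0.0017,0,0,0,0.085],[-0.0326,-0.0243,-0.0017,0,0,0,0.085],[-0.0326,-0.0243,-0.0017,0,0,0,0.085],[0,0,0,0,0,-5.75,0.085],[0,0,0,0,0,-5.75,0.085],[0,0,0,0,0,-5.75,0.085],[0,0,0,0,0,-5.75,0.085]]' && python3 -m handwheel '[[0,0,0,0,0,0,0.085],[0,0,0,0,0,0,0.085]]'
python3 - <<'E'
from h import *
s=r.sense(); T=T_wc("wrist",s); p,d=r.snapshot("wrist"); cv2.imwrite("pics/w1.png",p); np.savez("w1.npz",p=p,d=d,T=T)
P=depthpts("wrist",d,T)
print(s["tool_pos"],s["tcp_rot"]); print(P[30:420:30,20:560:40,2].round().astype(int))
E
```

```text
time: 0.82
tool_pos: [399.0, 269.5, 263.8]
tcp_rot: [-180.0, -0.0, 157.0]
ft_force: [0.6, 1.0, 0.2]
finger_gap: 84.9
grip_force: 0.0
time: 1.48
tool_pos: [480.6, 130.3, 270.3]
tcp_rot: [-180.0, -0.0, -179.8]
ft_force: [-0.0, 1.2, 0.4]
finger_gap: 85.0
grip_force: 0.0
time: 1.65
tool_pos: [480.5, 130.8, 270.4]
tcp_rot: [-180.0, -0.0, 179.8]
ft_force: [-0.3, 0.3, -0.8]
finger_gap: 84.9
grip_force: 0.0
[480.49750651 130.81327634 270.4413839 ] [-1.79994880e+02 -2.65943119e-02  1.79798207e+02]
[[  4  -1  -1  -2  -1   0  18  19  19  16   0   0   0   0]
 [  0  -1  -2  -1   0  -1   1  -2   1   0   0  -1  -1   0]
 [  0  -2  -1   1   0  -1  -1  -1   1   0   1  -1  -1 394]
 [ -1  -1   7   2  -2   0   6   5   0   0   0  -1   1  -1]
 [ -1  -1  33   4  -1  -1   6   5   0  -1   1  -1   0   0]
 [ -3  -1  38   5  -1  -3   5   7   1  20  93   1  -1   1]
 [ -1   0  15   5   1  -1   6   6  -3  12 136 155   1   0]
 [ -1  -2  -1   0  -1   0   5   6   0   0 141 189 197   0]
 [ -1   0   0   0 277  -2  79  79   0 268   0   1 196   1]
 [ -1   0   0 305 282  -1   0   0  -1 273 301   0  -1   0]
 [ -3 322 314 326  -1  13   0   0   1  -1 327 313 322 322]
 [335 321 318 338 337 329 329 330 330 337 336 316 321 334]
 [342 324  22 332 348 347 339 338 348 347 345   0 323 341]]
```

View pics/w1.png

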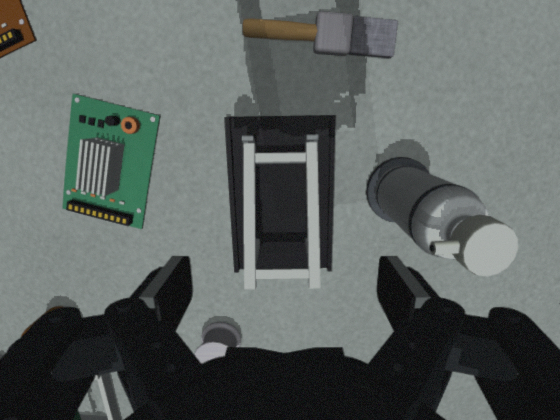

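The wrist view shows the board at about (112,160) with its sink at (100,165) and connector at (98,212). The rails run from (250,140) to (250,288) and from (312,135) to (314,286), with the lips at the top (y≈137). The cap is at (485,245), with its spout at (440,248) pointing at the rest.

```bash
cat > meas.py <<'E'
from h import *
def cradle(P,im):
    X=P.reshape(-1,3); h=cv2.cvtColor(im,cv2.COLOR_BGR2HSV).reshape(-1,3)
    X=X[(h[:,2]>110)&(h[:,1]<60)&(X[:,2]>25)&(X[:,2]<100)&(X[:,0]>380)&(X[:,0]<600)&(X[:,1]>70)&(X[:,1]<190)]
    # robust plane z=a+bx+cy
    w=np.ones(len(X),bool)
    for _ in range(15):
        c=np.linalg.lstsq(np.c_[np.ones(w.sum()),X[w,:2]],X[w,2],rcond=None)[0]; e=X[:,2]-np.c_[np.ones(len(X)),X[:,:2]]@c; w=abs(e-np.median(e[w]))<max(2.5,1.5*e[w].std() if _<5 else 0)
    n=np.array([-c[1],-c[2],1]);n/=np.linalg.norm(n)
    q=X[w]; cx=np.cov(q[:,:2].T); 
    lo=q[:,1]<np.median(q[:,1]); 
    out=[]
    m=q[:,1].mean()
    for side in(q[q[:,1]<m-20],q[q[:,1]>m+20]):
        f=np.polyfit(side[:,0],side[:,1],1)
        for _ in range(5):
            e=side[:,1]-np.polyval(f,side[:,0]); k=abs(e)<8; side=side[k]; f=np.polyfit(side[:,0],side[:,1],1)
        out.append((f,side[:,0].min(),side[:,0].max(),len(side)))
    lips=X[(X[:,2]-np.c_[np.ones(len(X)),X[:,:2]]@c)>6]
    return c,n,out,lips
def cap(P,im):
    X=P.reshape(-1,3); X=X[(X[:,2]>190)&(X[:,2]<202)&(X[:,0]>440)&(X[:,0]<560)&(X[:,1]>240)&(X[:,1]<320)]
    (c,rr)=cv2.minEnclosingCircle(X[:,:2].astype(np.float32)); return len(X),X.mean(0),np.median(X,0),c,rr
def board(P):
    X=P.reshape(-1,3); B=X[(abs(X[:,0]-465)<60)&(abs(X[:,1]+93)<60)]
    out={}
    for nm,lo,hi in(("sink",34,43),("conn",13,20)):
        q=B[(B[:,2]>lo)&(B[:,2]<hi)]
        if nm=="conn": q=q[q[:,0]>505]
        out[nm]=(len(q),q.mean(0).round(1),cv2.minAreaRect(q[:,:2].astype(np.float32)))
    return out
E
python3 - <<'E'
from meas import *
for n,k in(("wrist","w1"),("top","top0"),("scene","scene0")):
    t=np.load(k+".npz"); P=depthpts(n,t["d"],t["T"]); print("==",n)
    c,nn,o,l=cradle(P,t["p"]); print("plane",c.round(3),"slope",np.arccos(nn[2]).round(3),"n",nn.round(3))
    for f in o: print(" rail slope deg",np.degrees(np.arctan(f[0][0])).round(2),"y@480",np.polyval(f[0],480).round(1),f[1:])
    if len(l): print(" lips",len(l),l.min(0).round(1),l.max(0).round(1),np.median(l,0).round(1))
    try: print("cap",cap(P,t["p"]))
    except Exception as e: print(e)
    try: print(board(P))
    except Exception as e: print(e)
    h=cv2.cvtColor(t["p"],cv2.COLOR_BGR2HSV); g=cv2.morphologyEx(cv2.inRange(h,(60,90,40),(90,255,255)),cv2.MORPH_CLOSE,np.ones((25,25) if n=="wrist" else (7,7)))
    cs=[q for q in cv2.findContours(g,0,2)[0] if cv2.contourArea(q)>1000]
    for q in cs:
        w=plane(n,q.reshape(-1,2),t["T"],4)[:,:2].astype(np.float32); rr=cv2.minAreaRect(cv2.convexHull(w))
        if abs(rr[0][1]+93)<40: print("board rect",rr)
E
```

```text
== wrist
plane [-1.24603e+02  3.65000e-01  5.00000e-03] slope 0.35 n [-0.343 -0.004  0.939]
 rail slope deg 0.35 y@480 92.8 (np.float64(437.7898271509614), np.float64(590.1118172473505), 1622)
 rail slope deg 0.65 y@480 162.5 (np.float64(438.20737981491243), np.float64(589.2798279559786), 1614)
 lips 74 [430.   86.3  43.4] [434.9 167.3  48.1] [432.2 126.7  46.2]
cap (2560, array([498.57416047, 273.90521749, 195.29956241]), array([498.50663222, 273.76098235, 195.61308253]), (501.9122009277344, 268.5398254394531), 28.1750431060791)
{'sink': (1225, array([464.1, -90.7,  36.8]), ((465.1768798828125, -91.31269836425781), (37.84580993652344, 60.953453063964844), 74.30371856689453)), 'conn': (275, array([ 519.4, -127.8,   15.4]), ((522.9823608398438, -121.21958923339844), (56.85569381713867, 13.36404037475586), 73.57353973388672))}
board rect ((464.8095703125, -90.73829650878906), (109.76805114746094, 149.22401428222656), 74.68785095214844)
== top
plane [-1.20487e+02  3.57000e-01  1.00000e-03] slope 0.342 n [-0.336 -0.001  0.942]
 rail slope deg 0.72 y@480 90.4 (np.float64(439.1377800743207
[... 925 characters left out ...]
64(434.70005304077085), np.float64(593.0909977570183), 98)
 rail slope deg 0.91 y@480 159.8 (np.float64(431.44255825117716), np.float64(592.1434712062311), 99)
 lips 21 [431.3  82.2  40.7] [440.7 164.1  48.8] [436.8 151.8  45.7]
cap (97, array([504.81236195, 270.9390533 , 195.84371856]), array([504.70230864, 271.0278874 , 196.53471425]), (498.09576416015625, 267.46173095703125), 27.360143661499023)
{'sink': (135, array([466.6, -94.2,  37.1]), ((467.4923095703125, -93.48399353027344), (37.490631103515625, 62.446327209472656), 75.13142395019531)), 'conn': (38, array([ 520.2, -133.9,   17.1]), ((521.448486328125, -126.13407135009766), (48.991146087646484, 14.730819702148438), 77.235107421875))}
```

The three views agree to about 2 mm. The board is at (465,-92) with yaw -15.3°, its sink top at z≈37. The rest's origin is at (509.5,127,62), yaw 0.5°, slope 0.35. The cap is at (499,273,195.5). I now go over the board.

```bash
python3 -m handwheel '[[0.0026,-0.0372,0,0,0,0,0.085],[0.0026,-0.0372,0,0,0,0,0.085],[0.0026,-0.0372,0,0,0,0,0.085],[0.0026,-0.0372,0,0,0,0,0.085],[0.0026,-0.0372,0,0,0,0,0.085],[0.0026,-0.0372,0,0,0,0,0.085],[0,0,0.03,0,0,5.03,0.085],[0,0,0.03,0,0,5.03,0.085]]' && python3 -m handwheel '[[0,0,0.03,0,0,5.03,0.085],[0,0,0,0,0,0,0.085],[0,0,0,0,0,0,0.085]]'
python3 - <<'E'
from meas import *
s=r.sense(); T=T_wc("wrist",s); p,d=r.snapshot("wrist"); P=depthpts("wrist",d,T); print(s["tool_pos"],s["tcp_rot"])
cv2.imwrite("pics/w2.png",p)
try: print(board(P))
except Exception as e: print(e)
E
```

```text
time: 2.37
tool_pos: [466.2, -95.1, 212.2]
tcp_rot: [-179.9, 0.3, 169.3]
ft_force: [0.8, -0.4, -0.7]
finger_gap: 84.5
grip_force: 0.0
time: 2.62
tool_pos: [463.6, -91.8, 179.5]
tcp_rot: [180.0, -0.2, 164.9]
ft_force: [-0.0, 0.1, 0.3]
finger_gap: 85.2
grip_force: 0.0
[463.61060208 -91.83148663 179.45429606] [179.99005618  -0.23608422 164.94431388]
{'sink': (1443, array([464.1, -91.2,  37.6]), ((465.03765869140625, -91.22817993164062), (35.95729446411133, 60.297813415527344), 73.9585952758789)), 'conn': (458, array([ 519.5, -128.2,   15.7]), ((522.6326904296875, -121.87451171875), (55.71807098388672, 12.654684066772461), 75.52897644042969))}
```

View pics/w2.png

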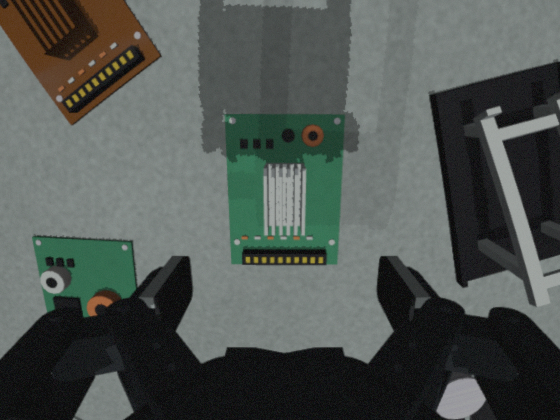

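The board (285,190) is aligned between the jaws and its sink is at (285,199). I descend and grasp.

```bash
python3 -m handwheel '[[-0.0015,0.0007,0.035,0,0,0,0.085],[0,0,0.035,0,0,0,0.085],[0,0,0.035,0,0,0,0.085],[0,0,0.03,0,0,0,0.085],[0,0,0.0165,0,0,0,0.085],[0,0,0,0,0,0,0.085]]' 40 && python3 -m handwheel '[[0,0,0,0,0,0,0.02],[0,0,0,0,0,0,0.02],[0,0,0,0,0,0,0.02],[0,0,0,0,0,0,0.02],[0,0,0,0,0,0,0.02],[0,0,0,0,0,0,0.02],[0,0,0,0,0,0,0.02],[0,0,0,0,0,0,0.02]]' 40
```

```text
time: 3.17
tool_pos: [465.5, -91.4, 27.6]
tcp_rot: [180.0, -0.2, 165.0]
ft_force: [0.2, 0.8, -0.6]
finger_gap: 85.1
grip_force: 0.0
time: 3.83
tool_pos: [468.5, -92.6, 31.5]
tcp_rot: [-180.0, 0.2, 164.9]
ft_force: [-2.1, -0.1, 9.0]
finger_gap: 35.7
grip_force: 41.0
```

```bash
python3 -m handwheel '[[0,0,0,0,0,0,0.02],[0,0,0,0,0,0,0.02]]' && python3 -m handwheel '[[0,0,-0.01,0,0,0,0.02],[0,0,-0.02,0,0,0,0.02],[0,0,-0.03,0,0,0,0.02],[0,0,-0.03,0,0,0,0.02],[0,0,-0.03,0,0,0,0.02],[0,0,-0.02,0,0,0,0.02],[0,0,0,0,0,0,0.02],[0,0,0,0,0,0,0.02]]'
python3 - <<'E'
from meas import *
s=r.sense(); T=T_wc("wrist",s); p,d=r.snapshot("wrist"); P=depthpts("wrist",d,T); print(s["tool_pos"],s["tcp_rot"],s["ft_force"])
cv2.imwrite("pics/w3.png",p); np.savez("w3.npz",p=p,d=d,T=T)
E
```

```text
time: 4.0
tool_pos: [468.4, -92.6, 31.5]
tcp_rot: [-180.0, 0.2, 164.9]
ft_force: [-1.2, 1.0, 8.5]
finger_gap: 35.0
grip_force: 41.0
time: 4.67
tool_pos: [467.4, -92.3, 170.8]
tcp_rot: [-180.0, 0.2, 164.9]
ft_force: [0.4, -0.6, -2.8]
finger_gap: 35.2
grip_force: 40.9
[467.39491461 -92.30969185 170.84153377] [-179.9918361     0.19053897  164.89039514] [ 0.39122651 -0.58152197 -2.77522723]
```

View pics/w3.png

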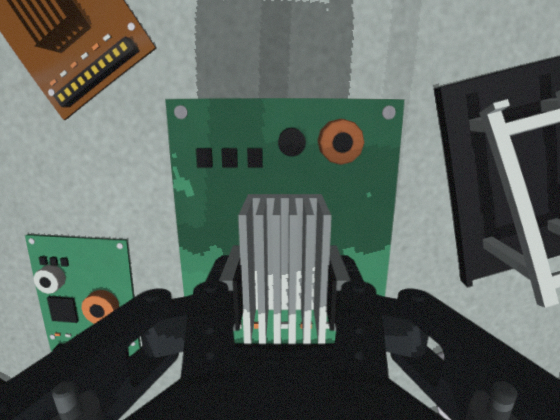

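The board hangs held by its sink, with its near-edge corners at (166,99) and (404,99). Now I measure how it sits in the hand.

```bash
cat > inhand.py <<'E'
from h import *
def inhand(p,d):
    T=np.array(r.calibration("wrist")["tool_from_camera"],float)   # camera->tool
    P=depthpts("wrist",d,T); h=cv2.cvtColor(p,cv2.COLOR_BGR2HSV)
    m=cv2.inRange(h,(60,90,30),(90,255,255)); m[:, :150]=0; m[:,420:]=0; m[300:]=0
    X=P[m>0]; X=X[(X[:,2]<60)&(X[:,2]>0)]
    c=np.linalg.lstsq(np.c_[np.ones(len(X)),X[:,:2]],X[:,2],rcond=None)[0]
    e=X[:,2]-np.c_[np.ones(len(X)),X[:,:2]]@c; X=X[abs(e)<3]; c=np.linalg.lstsq(np.c_[np.ones(len(X)),X[:,:2]],X[:,2],rcond=None)[0]
    # edge: column-wise topmost green pixel; left/right edges row-wise
    def cast(px):
        o,dd=ray("wrist",px,T); t=(c[0]+o[:2]@c[1:]-o[2])/(dd[:,2]-dd[:,:2]@c[1:]); return o+dd*t[:,None]
    hull=cv2.morphologyEx(m,cv2.MORPH_CLOSE,np.ones((15,15)))
    top=cast([(u,np.argmax(hull[:,u]>0)) for u in range(200,370,4)])
    L=cast([(np.argmax(hull[v]>0),v) for v in range(115,190,4)]); Rr=cast([(559-np.argmax(hull[v,::-1]>0),v) for v in range(115,190,4)])
    return c,top,L,Rr,len(X)
E
python3 - <<'E'
from inhand import *
t=np.load("w3.npz"); c,top,L,Rr,n=inhand(t["p"],t["d"])
print("plane",c.round(4),n,"tilt deg x,y",np.degrees(np.arctan(c[1:])).round(2))
print("edge x",np.median(top[:,0]).round(1),np.degrees(np.polyfit(top[:,1],top[:,0],1)[0]).round(2),"y edges",np.median(L[:,1]).round(1),np.median(Rr[:,1]).round(1))
E
```

```text
plane [ 2.79086e+01 -4.50000e-03 -7.00000e-04] 27451 tilt deg x,y [-0.26 -0.04]
edge x 77.7 -0.08 y edges -53.8 54.9
```

The board sits square in the hand. Its underside is 31.9 mm ahead of the TCP, with the board centre 2.7 mm along tool x and 0.5 mm along tool y. I carry it over the rest.

```bash
python3 -m handwheel '[[0,0,0,0,0,-5.2,0.02],[0,0,0,0,0,-5.2,0.02],[0,0,0,0,0,-5.2,0.02],[-0.002,0.015,0,0,0,0,0.02],[-0.004,0.03,0,0,0,0,0.02],[-0.005,0.036,0,0,0,0,0.02],[-0.005,0.036,0,0,0,0,0.02],[-0.005,0.036,0,0,0,0,0.02]]' && python3 -m handwheel '[[-0.004,0.032,0,0,0,0,0.02],[-0.003,0.022,0,0,0,0,0.02],[-0.001,0.012,0,0,0,0,0.02],[0,0,0,0,-5,0,0.02],[0,0,0,0,-5,0,0.02],[0,0,0,0,-5,0,0.02],[0,0,0,0,-5.05,0,0.02],[0,0,0,0,0,0,0.02]]' && python3 -m handwheel '[[0,0,0,0,0,0,0.02],[0,0,0,0,0,0,0.02]]'
cat > tgt.py <<'E'
from h import *
import sys
O=np.array([509.5,127.3,62.]); Rc=R.from_euler('z',.5,degrees=True).as_matrix()@R.from_euler('y',-20.05,degrees=True).as_matrix()
if __name__=="__main__":
    s=r.sense(); t=s["tool_pos"]; Rt=R.from_euler('xyz',s["tcp_rot"],degrees=True).as_matrix()
    b=t+Rt@np.array([2.7,.5,31.9]); Rb=Rt@np.diag([-1.,1,-1])
    print("t",s["time"],"tcp",t.round(1),s["tcp_rot"].round(2),"f",s["ft_force"].round(1)); print("board in cradle",(Rc.T@(b-O)).round(2),"rotvec deg",np.degrees(R.from_matrix(Rc.T@Rb).as_rotvec()).round(2))
E
python3 tgt.py
```

```text
time: 5.38
tool_pos: [484.6, 62.5, 166.7]
tcp_rot: [-180.0, -0.2, -179.6]
ft_force: [-0.3, -0.6, -3.3]
finger_gap: 34.8
grip_force: 40.9
time: 6.05
tool_pos: [488.9, 126.3, 163.5]
tcp_rot: [-179.9, 19.8, -179.4]
ft_force: [-1.9, 0.5, -3.7]
finger_gap: 35.4
grip_force: 40.9
time: 6.22
tool_pos: [493.8, 126.9, 169.2]
tcp_rot: [-180.0, 19.9, -179.5]
ft_force: [1.1, -0.3, -1.8]
finger_gap: 35.3
grip_force: 40.9
t 6.2167 tcp [493.8 126.9 169.2] [-179.99   19.91 -179.52] f [ 1.1 -0.3 -1.8]
board in cradle [19.18  0.24 74.19] rotvec deg [-0.02  0.14 -0.02]
```

```bash
python3 -m handwheel '[[0.004,0,0.01,0,0,0,0.02],[0.004,0,0.015,0,0,0,0.02],[0.004,0,0.015,0,0,0,0.02],[0.003,0,0.012,0,0,0,0.02],[0,0,0.008,0,0,0,0.02],[0,0,0,0,0,0,0.02],[0,0,0,0,0,0,0.02]]'; python3 tgt.py
python3 - <<'E'
from h import *
p,d=r.snapshot("scene"); cv2.imwrite("pics/s2.png",cv2.resize(p[140:260,260:420],(800,600),interpolation=2))
E
```

```text
time: 6.8
tool_pos: [500.4, 127.1, 107.2]
tcp_rot: [-180.0, 20.0, -179.5]
ft_force: [0.3, -1.4, -2.3]
finger_gap: 35.0
grip_force: 40.9
t 6.8 tcp [500.4 127.1 107.2] [-179.98   19.95 -179.53] f [ 0.3 -1.4 -2.3]
board in cradle [ 4.23  0.34 13.7 ] rotvec deg [-0.03  0.1  -0.03]
```

View pics/s2.png

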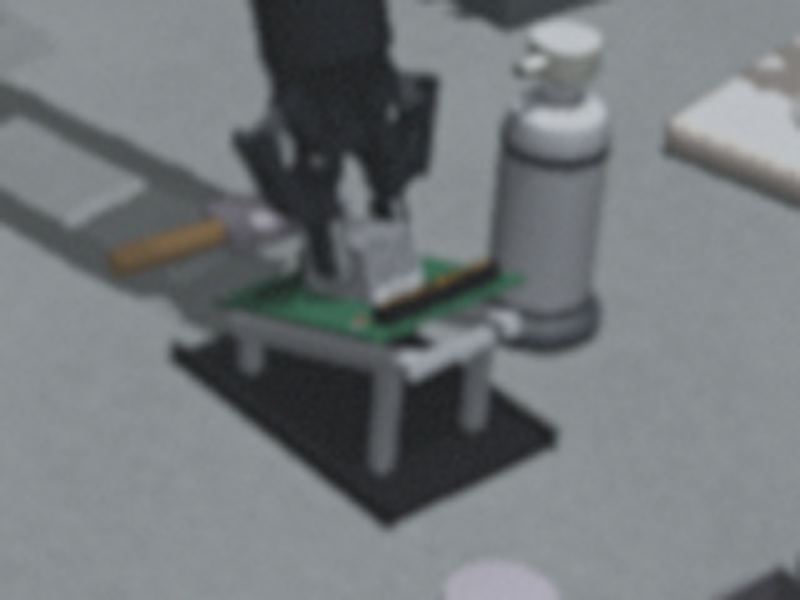

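The board hangs parallel just above the rails, connector uphill (440,290). I lower it.

```bash
python3 -m handwheel '[[0,0,0.005,0,0,0,0.02],[0,0,0.004,0,0,0,0.02],[0,0,0.002,0,0,0,0.02],[0,0,0,0,0,0,0.02]]'; python3 tgt.py;  python3 -m handwheel '[[0,0,0.0015,0,0,0,0.02],[0,0,0,0,0,0,0.02],[0,0,0,0,0,0,0.02]]'; python3 tgt.py
```

```text
time: 7.18
tool_pos: [503.8, 127.2, 96.9]
tcp_rot: [-180.0, 20.0, -179.5]
ft_force: [-0.5, 0.5, -4.0]
finger_gap: 35.8
grip_force: 41.0
t 7.1833 tcp [503.8 127.2  96.9] [-179.99   20.02 -179.51] f [-0.5  0.5 -4. ]
board in cradle [3.89 0.48 2.84] rotvec deg [-0.01  0.03 -0.01]
time: 7.43
tool_pos: [504.5, 127.3, 96.0]
tcp_rot: [-180.0, 20.1, -179.5]
ft_force: [0.9, 0.3, -2.4]
finger_gap: 35.2
grip_force: 41.0
t 7.4333 tcp [504.5 127.3  96. ] [-180.     20.05 -179.51] f [ 0.9  0.3 -2.4]
board in cradle [4.23 0.54 1.75] rotvec deg [-0.   -0.   -0.01]
```

```bash
python3 -m handwheel '[[0,0,0.001,0,0,0,0.02],[0,0,0.001,0,0,0,0.02],[0,0,0,0,0,0,0.02],[0,0,0,0,0,0,0.02]]'; python3 tgt.py;  python3 -m handwheel '[[0,0,0.001,0,0,0,0.02],[0,0,0,0,0,0,0.02],[0,0,0,0,0,0,0.02]]'; python3 tgt.py
```

```text
time: 7.77
tool_pos: [505.3, 127.3, 94.2]
tcp_rot: [180.0, 20.1, -179.5]
ft_force: [-0.3, 0.0, -2.1]
finger_gap: 35.2
grip_force: 41.1
t 7.7667 tcp [505.3 127.3  94.2] [ 179.99   20.07 -179.51] f [-0.3  0.  -2.1]
board in cradle [ 4.39  0.57 -0.22] rotvec deg [ 0.   -0.02 -0.01]
time: 8.02
tool_pos: [505.4, 127.3, 93.9]
tcp_rot: [-180.0, 20.0, -179.5]
ft_force: [-11.9, -2.0, 11.0]
finger_gap: 35.3
grip_force: 43.1
t 8.0167 tcp [505.4 127.3  93.9] [-179.99   20.03 -179.51] f [-11.9  -2.   11. ]
board in cradle [ 4.41  0.53 -0.52] rotvec deg [-0.01  0.02 -0.01]
```

Contact with the rails is at z≈-0.4. I ease off slightly and slide down to the lips.

```bash
python3 -m handwheel '[[0.001,0,-0.0008,0,0,0,0.02],[0.001,0,0,0,0,0,0.02],[0,0,0,0,0,0,0.02],[0,0,0,0,0,0,0.02]]'; python3 tgt.py;  python3 -m handwheel '[[0.001,0,0,0,0,0,0.02],[0,0,0,0,0,0,0.02],[0,0,0,0,0,0,0.02]]'; python3 tgt.py
```

```text
time: 8.35
tool_pos: [503.3, 127.3, 93.2]
tcp_rot: [180.0, 20.0, -179.5]
ft_force: [-2.4, -0.6, 1.2]
finger_gap: 35.3
grip_force: 41.6
t 8.35 tcp [503.3 127.3  93.2] [ 180.     20.05 -179.51] f [-2.4 -0.6  1.2]
board in cradle [ 2.18  0.55 -0.44] rotvec deg [-0.    0.   -0.01]
time: 8.6
tool_pos: [502.6, 127.3, 93.0]
tcp_rot: [180.0, 20.1, -179.5]
ft_force: [-1.2, 0.2, -0.6]
finger_gap: 35.2
grip_force: 41.4
t 8.6 tcp [502.6 127.3  93. ] [ 180.     20.07 -179.51] f [-1.2  0.2 -0.6]
board in cradle [ 1.41  0.55 -0.43] rotvec deg [-0.   -0.02 -0.01]
```

```bash
python3 -m handwheel '[[0.001,0,0,0,0,0,0.02],[0,0,0,0,0,0,0.02],[0,0,0,0,0,0,0.02]]'; python3 tgt.py;  python3 -m handwheel '[[0.001,0,0,0,0,0,0.02],[0,0,0,0,0,0,0.02],[0,0,0,0,0,0,0.02]]'; python3 tgt.py
```

```text
time: 8.85
tool_pos: [501.5, 127.3, 92.6]
tcp_rot: [180.0, 20.1, -179.5]
ft_force: [-1.3, -0.0, 0.1]
finger_gap: 35.2
grip_force: 41.4
t 8.85 tcp [501.5 127.3  92.6] [ 180.     20.06 -179.51] f [-1.3 -0.   0.1]
board in cradle [ 0.32  0.55 -0.43] rotvec deg [-0.   -0.01 -0.01]
time: 9.1
tool_pos: [501.2, 127.3, 92.7]
tcp_rot: [180.0, 20.1, -179.5]
ft_force: [4.3, 0.5, -1.9]
finger_gap: 35.4
grip_force: 40.9
t 9.1 tcp [501.2 127.3  92.7] [ 179.99   20.14 -179.5 ] f [ 4.3  0.5 -1.9]
board in cradle [ 0.03  0.62 -0.24] rotvec deg [ 0.01 -0.09 -0.  ]
```

The board is against the lips, so I release it.

```bash
python3 -m handwheel '[[-0.0004,0,0,0,0,0,0.02],[0,0,0,0,0,0,0.034],[0,0,0,0,0,0,0.038],[0,0,0,0,0,0,0.045],[0,0,0,0,0,0,0.06],[0,0,0,0,0,0,0.075],[0,0,0,0,0,0,0.085],[0,0,0,0,0,0,0.085]]' 20;  python3 -m handwheel '[[0,0,0,0,0,0,0.085],[0,0,0,0,0,0,0.085],[0,0,-0.01,0,0,0,0.085],[0,0,-0.03,0,0,0,0.085],[0,0,-0.04,0,0,0,0.085],[0,0,-0.04,0,0,0,0.085],[0,0,-0.03,0,0,0,0.085],[0,0,0,0,0,0,0.085]]'; python3 -m handwheel '[[0,0,0,0,0,0,0.085]]'
python3 - <<'E'
from meas import *
from tgt import O,Rc
s=r.sense(); T=T_wc("wrist",s); p,d=r.snapshot("wrist"); cv2.imwrite("pics/w4.png",p); P=depthpts("wrist",d,T)
h=cv2.cvtColor(p,cv2.COLOR_BGR2HSV); m=cv2.inRange(h,(60,90,30),(90,255,255))
C=(P-O)@Rc; k=(m>0)&(abs(C[...,2])<25)&(abs(C[...,0])<100)&(abs(C[...,1])<80); X=C[k]
print(len(X),"z med",np.median(X[:,2]),cv2.minAreaRect(cv2.convexHull(X[:,:2].astype(np.float32))))
print("plane",np.linalg.lstsq(np.c_[np.ones(len(X)),X[:,:2]],X[:,2],rcond=None)[0].round(4))
q=C.reshape(-1,3); a=q[(q[:,2]>34)&(q[:,2]<43)&(abs(q[:,0])<50)&(abs(q[:,1])<30)]; print("sink",len(a),a.mean(0).round(1)); 
print(cap(P,p)); print(s["tool_pos"],s["tcp_rot"])
E
```

```text
time: 9.77
tool_pos: [500.8, 127.2, 92.2]
tcp_rot: [-180.0, 20.0, -179.5]
ft_force: [-0.3, -0.4, 1.0]
finger_gap: 85.1
grip_force: 0.0
time: 10.43
tool_pos: [451.5, 127.6, 241.7]
tcp_rot: [179.9, 20.7, -179.5]
ft_force: [0.6, 0.7, 0.4]
finger_gap: 84.5
grip_force: 0.0
time: 10.52
tool_pos: [450.6, 127.2, 236.5]
tcp_rot: [179.9, 20.4, -179.5]
ft_force: [0.1, -0.5, 0.2]
finger_gap: 85.0
grip_force: 0.0
11338 z med 3.785763849195334 ((-0.04790496826171875, 3.6036720275878906), (116.13233184814453, 149.54026794433594), 89.90863037109375)
plane [ 3.823e+00 -3.000e-04  1.400e-03]
sink 1430 [-1.3  1.  37.7]
(2249, array([496.17116649, 272.97045647, 195.00982898]), array([495.73874147, 272.60617109, 195.56665545]), (502.003662109375, 269.1496276855469), 28.871816635131836)
[450.62325488 127.21680309 236.46367386] [ 179.92618649   20.37760679 -179.52078941]
```

View pics/w4.png

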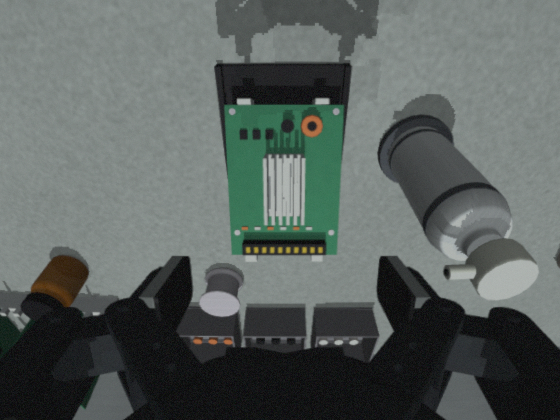

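The board is seated (x≈0, y≈1, tilt≈0; flat at (284,180) in the picture) and let go. I now go over the cap with the fingers shut.

```bash
python3 -m handwheel '[[0,0,-0.02,0,5.1,0,0.085],[0,0,-0.015,0,5.1,0,0],[0,0,0,0,5.1,0,0],[0,0,0,0,5.1,0,0],[-0.0099,0.0291,0,0,0,0,0],[-0.0099,0.0291,0,0,0,0,0],[-0.0099,0.0291,0,0,0,0,0],[-0.0099,0.0291,0,0,0,0,0]]' 30; python3 -m handwheel '[[-0.0099,0.0291,0,0,0,0,0],[0,0,0,0,0,0,0],[0,0,0,0,0,0,0],[0,0,0,0,0,0,0]]'
```

```text
time: 11.23
tool_pos: [477.3, 244.3, 263.4]
tcp_rot: [-179.9, -0.6, -179.6]
ft_force: [0.5, -0.8, 0.5]
finger_gap: 0.3
grip_force: 0.0
time: 11.57
tool_pos: [486.4, 272.1, 264.1]
tcp_rot: [-179.9, -0.5, -179.5]
ft_force: [-0.5, -0.7, 0.8]
finger_gap: -0.2
grip_force: 0.0
```

```bash
python3 -m handwheel '[[-0.0125,0.0012,0.01,0,0,0,0],[0,0,0.02,0,0,0,0],[0,0,0.01,0,0,0,0],[0,0,0,0,0,0,0],[0,0,0,0,0,0,0]]'
python3 - <<'E'
from h import *
p,d=r.snapshot("wrist"); q,_=r.snapshot("scene"); w=np.zeros((420,800,3),np.uint8); w[:,:380]=p[:,150:530]; w[:,380:]=cv2.resize(q[130:230,320:420],(420,420),interpolation=2); cv2.imwrite("pics/w5.png",w)
E
```

```text
time: 11.98
tool_pos: [498.5, 272.9, 225.4]
tcp_rot: [-179.9, -0.5, -179.6]
ft_force: [-0.1, -0.3, 0.1]
finger_gap: -0.5
grip_force: 0.0
```

View pics/w5.png

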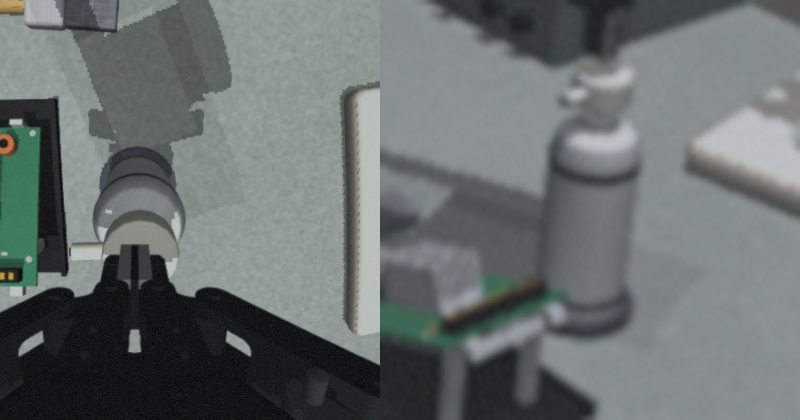

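The shut fingertips at (134,245) stand over the cap, whose edges span x = 103 to 179. They are about 3 mm short in y, so I nudge and press stepwise.

```bash
python3 -m handwheel '[[0,0.002,0.006,0,0,0,0],[0,0,0.004,0,0,0,0],[0,0,0,0,0,0,0]]'; python3 -m handwheel '[[0,0,0.003,0,0,0,0],[0,0,0.003,0,0,0,0],[0,0,0,0,0,0,0]]'; python3 -m handwheel '[[0,0,0.002,0,0,0,0],[0,0,0,0,0,0,0]]'
```

```text
time: 12.33
tool_pos: [498.8, 275.9, 215.3]
tcp_rot: [-180.0, -0.4, -179.5]
ft_force: [-0.0, -0.7, 0.2]
finger_gap: 0.7
grip_force: 0.0
time: 12.58
tool_pos: [499.1, 276.1, 210.1]
tcp_rot: [180.0, -0.3, -179.5]
ft_force: [-2.9, -1.4, 5.4]
finger_gap: 0.3
grip_force: 3.0
time: 12.75
tool_pos: [499.2, 276.1, 208.6]
tcp_rot: [180.0, -0.3, -179.5]
ft_force: [-2.9, -0.0, 7.3]
finger_gap: 0.0
grip_force: 3.5
```

```bash
python3 -m handwheel '[[0,0,0.0015,0,0,0,0],[0,0,0,0,0,0,0]]'; python3 -m handwheel '[[0,0,0.0015,0,0,0,0],[0,0,0,0,0,0,0]]'
```

```text
time: 12.92
tool_pos: [499.2, 276.1, 207.3]
tcp_rot: [180.0, -0.3, -179.5]
ft_force: [-4.2, -2.1, 7.2]
finger_gap: -0.1
grip_force: 3.9
time: 13.08
tool_pos: [499.2, 276.1, 207.0]
tcp_rot: [180.0, -0.3, -179.5]
ft_force: [-6.7, -3.2, 13.5]
finger_gap: 0.4
grip_force: 6.7
```

It is bottomed out (13.5 N). I hold, then let it up.

```bash
python3 -m handwheel '[[0,0,0.0004,0,0,0,0],[0,0,0,0,0,0,0],[0,0,0,0,0,0,0],[0,0,0,0,0,0,0],[0,0,0,0,0,0,0],[0,0,0,0,0,0,0]]'; python3 -m handwheel '[[0,0,-0.005,0,0,0,0],[0,0,-0.01,0,0,0,0],[0,0,-0.02,0,0,0,0],[0,0,-0.03,0,0,0,0],[0,0,0,0,0,0,0],[0,0,0,0,0,0,0]]'
python3 - <<'E'
from meas import *
from tgt import O,Rc
s=r.sense(); T=T_wc("wrist",s); p,d=r.snapshot("wrist"); P=depthpts("wrist",d,T); print("cap",cap(P,p)[2])
q,dd=r.snapshot("top"); P=depthpts("top",dd,T_wc("top")); print("cap top view",cap(P,q)[:2])
h=cv2.cvtColor(q,cv2.COLOR_BGR2HSV); m=cv2.inRange(h,(60,90,30),(90,255,255)); C=(P-O)@Rc; X=C[(m>0)&(abs(C[...,2])<25)&(abs(C[...,0])<100)&(abs(C[...,1])<80)]
print("board",len(X),np.median(X[:,2]),cv2.minAreaRect(X[:,:2].astype(np.float32))); print(s["ft_force"])
E
```

```text
time: 13.58
tool_pos: [499.3, 276.1, 207.0]
tcp_rot: [180.0, -0.3, -179.5]
ft_force: [-6.6, -2.8, 16.1]
finger_gap: 0.4
grip_force: 7.7
time: 14.08
tool_pos: [500.8, 276.5, 272.4]
tcp_rot: [179.9, -0.1, -179.5]
ft_force: [0.6, -0.2, -0.5]
finger_gap: -0.0
grip_force: 0.0
cap [497.31759539 276.52343492 195.53668467]
cap top view (103, array([490.64244167, 270.78594079, 195.09364446]))
board 1296 3.41592355597928 ((-0.31487274169921875, -1.4730796813964844), (109.25008392333984, 149.73287963867188), 89.54297637939453)
[ 0.5938107  -0.16960416 -0.5017918 ]
```

The cap is back up at 195.5 mm, the board is seated and the arm touches nothing, so I hand in.

```bash
python3 -c "
from bench import r
print(r.hand_in())"
```

```text
the job is handed in; nothing more can be done
None
```

The job is handed in, with no verdict returned: by my measurements the board lies flat on both rails against the lips with its connector uphill, the cap was held fully down for about 0.5 s and has sprung back up, and the arm is clear.

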